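# Unlock the stock box lock and hold up its shackle

### The arm

A 6-joint arm with a two-finger parallel gripper is mounted at the origin on a cart in front of the work surface, level with it; the furniture and walls round the work are solid. World frame = base frame: x ahead of the robot, y to its left, z up, the work surface at z = 0. Lengths are in m, angles in rad, forces in N, time in s.
With the tool pointing down it reaches from about 0.225 to 0.875 m from the base axis. Payload 3.4 kg.
Tool frame: the origin (TCP) lies at the very end of the fingers, on their centre line; the grasp point (between the pads) lies 19 mm behind it; z points along the fingers, y is the line along which they close (so a half turn about z gives the same grasp; the last joint's range is limited). The gripper opens to 85 mm and grips with 20 to 120 N. Pads are 22 mm wide; open, the fingers measure 114 mm over their backs; the gripper's body (76 mm by 85 mm) begins 54 mm behind the grasp point. The pads swing forward as they close: fully open they stand 13 mm farther back than shut.
Start: joints at [-1.243, 0.276, 1.505, -0, 1.361, -0.121], TCP at [0.249, -0.518, 0.231] pointing down, gripper open.
Joint ranges: [-2.89, 2.89], [-0.75, 2.08], [0.22, 2.7], [-1.18, 4.32], [0.11, 2.71], [-2.7, 2.7]. Speed limits (rad/s): [2.57, 2.57, 3.14, 3.14, 3.14, 3.14].

### API

Orientations are given as a unit quaternion [w, x, y, z].
In Python, from rig import get_state, optics, sign_off gives the robot as it stands.
- The arm moves only by the tool send_rows, never from a script. Its argument "increments" is a list of rows, each an object with "gripper": the gripper's target within -1 to 1 (shut at 1, half-way at 0, fully open at -1); "linear": the shift along the world's x, y, z in m, a list of three; "delta_rot": the turn, a rotation vector about the world's x, y, z in rad, a list of three. In form: [{"gripper": gripper, "linear": [dx, dy, dz], "delta_rot": [rx, ry, rz]}, ...]. A call has 1 to 8 rows; each row is the pose to reach, as a shift and turn from the pose commanded when the call began; what a row does not reach only later rows make up. A row lasts 1/10 s, in which the tool goes at most 50 mm and 8.59 degrees, less where a joint would pass 70% of its speed; a pose out of reach is approached as far as the arm can. A call with a gripper value outside its range is refused whole. The fingers move at their own pace and stop on an object; "newtons" is the grip in N (left out, the last holds). Time passes only in rows, so rows that repeat a pose let the fingers close. It gives the time, the measured TCP pose, the force, the opening and the grip force at its end, in the units of the state.
- get_state(): the state, without advancing time (a new reading comes with each control period).
- optics.get_image(name): name is "side" or "top"; returns a dict with "pixels" (384x512x3 uint8, blue, green, red), "K" (3x3 intrinsics, pixels), "rvec" (rotation vector, rad) and "tvec" (3), from world to camera coordinates, as OpenCV has them. Camera axes: x right, y down, z forward; pixel columns grow to the right and rows downward; lengths in m; the calibration is good to about 2 mm. A picture is of the moment at which its call begins. There is no depth.
- sign_off(): hands the job in; it is judged then, once.
The state is a dict: "clock": time; "qpos": joint angles; "qd": joint speeds; "effort": joint torques, N m; "position": TCP position; "ee_rot": TCP orientation; "contact_force": force on the tool from outside, world axes, zero at the start; "moment": the same for the moment, N m; "width": finger opening in m; "gripper_force": force on a finger pad.
Only numpy, scipy, OpenCV 4.12 (cv2) and the standard library are available. Lean on these libraries where they do the work, as an engineer would, in place of code of your own. Each camera call takes 0.05 s, during which the arm holds its last target. There are 200 camera calls.

### The job

Lift the dust cover off the two pins of the blue combination lock and stand it flat on the free bench top to the left of the lock. Turn the dial counter-clockwise, click by click, until the notch in its rim catches right over the brass tongue of the shackle, and leave it there; then, without forcing it, pull the shackle straight out and finish while holding it, still and upright, with its legs at least 5 cm above the top of the lock. Do not disturb the tape roll, the sanding block or the steel block.

Things in the scene. Friction and masses are not known exactly. Their poses are not given: they have to be found in the camera images.
- lock: Blue lock case, fixed to the bench, 175 x 136 x 40 mm (x, y, z). Origin: centre of its underside, on the bench; z up. Dial axis (vertical) at x = -47 mm, y = 0; shackle centred at x = +43 mm, y = 0. Two brass pins (7 mm across, 10 mm high) rise from its top at x = -47, y = +-50 mm. To its left (robot's left, +y world) the bench is free at world x 0.42 to 0.62, y 0.22 to 0.38 m.
- cover: Loose grey dust cover, about 150 g: hood open below, 80 x 76 mm, 52 mm high, with two drilled ears (124 mm over all along y) on the lock's pins. Origin: centre of its underside, at the start on the lock's top over the dial axis; z up. Black grip ridge on top: 12 mm (x) by 50 mm (y), from z = 52 to 78 mm. Lift it straight up 55 mm before moving sideways, to clear pins and dial.
- cover_grip (a point): Point in the cover's grip ridge at its centre, 72.5 mm above the cover's underside; its x axis crosses the 12 mm thickness of the ridge, its y runs along it.
- dial (a joint): Dial angle in rad, counter-clockwise from above positive, range -3.0 to 1.2. 0: rim notch right over the shackle's tongue (open). Sprung clicks every 0.524 rad (0, -0.524, -1.047 ...); turning over one takes about 0.1 N m, then it pulls itself into the next. Starts two to four clicks clockwise of open. The shackle comes out only near 0; leave the dial within 0.15 rad of 0.
- dial_grip (a point): On the dial's axis, 38 mm above the lock's top, in the black grip bar: 34 mm long, 12 mm thick, from 15.5 mm (top of the steel rim disc, radius 32 mm) to 41.5 mm above the lock's top. x runs along the bar to the rim notch (a red line points there), z up; turns with the dial. Keep fingertips 17 mm or more above the lock's top. Nearest shackle leg: 67 mm from the axis.
- dial_notch (a point): Middle of the open notch in the dial's rim, 26 mm from the dial's axis; the notch is about 19 mm wide there, the tongue 8 mm.
- shackle: Loose steel U shackle, about 140 g, 9 mm round bar, two legs (36 mm apart along x) in 21 mm deep bores. Origin: between the legs at the lock's top; z up, x parallel to the lock's x. A brass tongue (8 mm wide, 7 mm thick) reaches to x = -67 mm under the dial's rim, which holds it down until the notch is over it. Legs leave the bores after 21 mm of lift, the tongue passes the grip bar after 42 mm.
- shackle_bar (a point): Middle of the shackle's level cross bar (9 mm thick, straight for 16 mm along x), axis 45 mm above the shackle's origin; to be gripped from above across y.
- shackle_foot (a point): Point between the lower ends of the shackle's legs, 21 mm below its origin.
- tape_roll: Roll of tan tape, 98 mm wide, 25 mm high, lying on the bench; leave alone. Origin: centre of underside.
- sanding_block: Grey and wood sanding block 42 x 72 x 24 mm; leave alone. Origin: centre of underside.
- steel_block: Steel bench block 66 x 66 x 20 mm; leave alone. Origin: centre of underside.
Not all that is in view belongs to the job. Leave any green or red look-alike of the shackle alone.

How it is judged:
By the outcome, as a careful person would: the job done as asked, in the order asked, and still so for the second after the job is handed in, while the arm keeps its last pose, push and grip.
It also fails if it takes over 64 s, if anything falls off the work surface, if the arm or the gripper's body presses on something with over 40 N, if the wrist force passes 120 N, or if a joint passes its speed limit or range.

## Working session

There is one attempt and no reset: what is moved stays moved. The work goes in short steps, Python scripts to look and compute and a tool call to move; the robot and the scene stay as the last step left them, time stands still between calls to the robot, and variables do not carry over. Pictures are saved under pics/ and viewed, at most 10 in all, crops included, and the job is handed in when it is done.

Besides the shell and the picture viewer there is one more tool, called after "Emit:" as name(argument=value, ...) on one line, values as JSON. send_rows: Moves the arm, as the interface text tells. Its arguments: {"type":"object","properties":{"increments":{"type":"array"},"newtons":{"type":"number"}},"required":["increments"]}

```bash
mkdir -p pics
cat > h.py <<'E'
import cv2,numpy as np
from rig import get_state,optics,sign_off
def snap(n,f):
    d=optics.get_image(n); cv2.imwrite('pics/'+f,np.asarray(d['pixels'])); np.savez('pics/'+n+'.npz',K=d['K'],r=d['rvec'],t=d['tvec']); return d
def cam(n):
    d=np.load('pics/'+n+'.npz'); return np.array(d['K'],float),np.array(d['r'],float).ravel(),np.array(d['t'],float).ravel()
def px2w(n,u,v,z):
    K,r,t=cam(n);R=cv2.Rodrigues(r)[0];c=-R.T@t;d=R.T@np.linalg.solve(K,[u,v,1.]);return c+d*(z-c[2])/d[2]
def w2px(n,P):
    K,r,t=cam(n);return cv2.projectPoints(np.array(P,float).reshape(-1,3),r,t,K,None)[0].reshape(-1,2)
E
python3 - <<'E'
from h import *
a=snap('top','top0.png')['pixels'];b=snap('side','side0.png')['pixels']
for n in('top','side'):
    K,r,t=cam(n);R=cv2.Rodrigues(r)[0];print(n,(-R.T@t).round(3),R[2].round(2),K[0,0])
print(get_state())
E
```

```text
top [ 0.555 -0.114  0.947] [ 0.05  0.02 -1.  ] 395.9366287434683
side [0.235 0.469 0.596] [ 0.43 -0.7  -0.58] 397.71749443182136
{'clock': 0.1, 'qpos': array([-1.24299042e+00,  2.76519788e-01,  1.50600930e+00,  1.06289715e-05,
        1.36068249e+00, -1.20989446e-01]), 'qd': array([-0.00012448, -0.00133351, -0.00281731, -0.00078699, -0.00068837,
        0.00087193]), 'effort': array([ 1.00248206e-03, -4.17699516e+01, -2.46405888e+01, -2.51801948e-04,
        5.82948749e-03,  1.60524769e-05]), 'position': array([ 0.24933421, -0.51761164,  0.23053192]), 'ee_rot': array([-8.05677671e-04,  9.74928240e-01,  2.22518024e-01, -7.83873291e-05]), 'contact_force': array([-0.0557602 , -0.10029314, -0.65988495]), 'moment': array([-0.04664625, -0.00111018, -0.01645651]), 'gripper_force': 0.0, 'width': 0.0855038364556772}
```

View pics/top0.png

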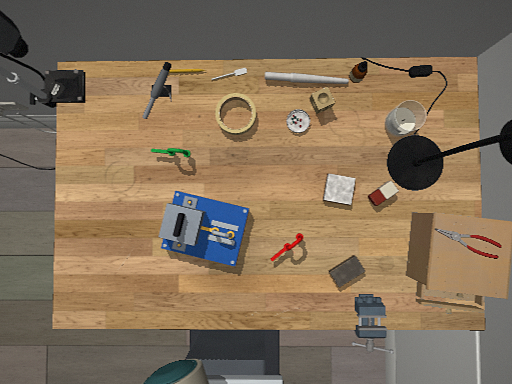

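View pics/side0.png

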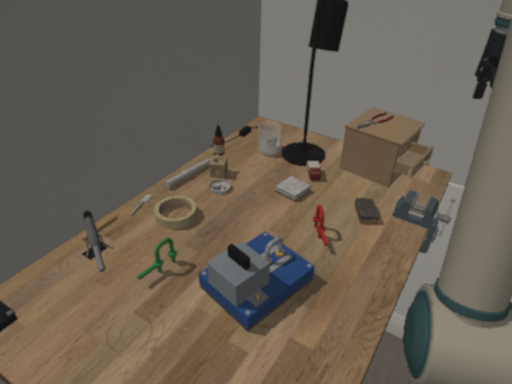

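Top picture: world +x is up in the image and +y is left. The candidates for the shackle are the steel/brass U in the blue lock (~222,233), the green look-alike (172,153) and the red look-alike (288,247). I choose the one in the lock. The cover with its black ridge is at (180,224).

Run:
```python
from h import *
from scipy.optimize import minimize
a=cv2.imread('pics/top0.png');b=cv2.imread('pics/side0.png')
hsv=cv2.cvtColor(a,cv2.COLOR_BGR2HSV)
m=cv2.inRange(hsv,(105,120,60),(130,255,255));m[:170]=0;m[290:]=0;m[:,:140]=0;m[:,270:]=0
pts=cv2.findNonZero(m);hull=cv2.convexHull(pts).reshape(-1,2)
W=np.array([px2w('top',u,v,.04)[:2] for u,v in hull]).astype(np.float32)
r=cv2.minAreaRect(W);print(r)
c=np.array(r[0]);box=cv2.boxPoints(r);print(box.round(4))
# yaw of the long side, pointing to world -y
e=[box[1]-box[0],box[2]-box[1]];L=max(e,key=np.linalg.norm);L=L*(-np.sign(L[1]));yaw=np.arctan2(L[1],L[0]);print('yaw',yaw)
def lk(p,z):
    return np.array([c[0]+np.cos(yaw)*p[0]-np.sin(yaw)*p[1],c[1]+np.sin(yaw)*p[0]+np.cos(yaw)*p[1],z])
P=[lk((x,y),.04) for x in(-.0875,.0875) for y in(-.068,.068)]+[lk((-.047,y),.118) for y in(-.025,.025)]+[lk((.043+x,0),.085) for x in(-.008,.008)]+[lk((-.047,y),.05) for y in(-.05,.05)]
print('dial',lk((-.047,0),.1),'sh',lk((.043,0),.085))
for n,i,(x0,y0,w) in(('top',a,(150,175,110)),('side',b,(190,225,130))):
    s=6 if n=='top' else 5
    C=cv2.resize(i[y0:y0+w*3//4+10,x0:x0+w],None,fx=s,fy=s,interpolation=cv2.INTER_CUBIC)
    for p in w2px(n,P): cv2.circle(C,tuple(int(v) for v in ((p-[x0,y0]+.5)*s)),3,(0,255,0),1)
    cv2.imwrite(f'pics/c_{n}.png',C);print(C.shape)
```

```text
((0.5055454969406128, 0.01753147691488266), (0.174467995762825, 0.1355334222316742), 76.3078842163086)
[[ 0.4191 -0.0512]
 [ 0.5507 -0.0833]
 [ 0.592   0.0862]
 [ 0.4604  0.1183]]
yaw -1.8097687
dial [0.5166706  0.06319582 0.1       ] sh [ 0.49536721 -0.02424654  0.085     ]
(552, 660, 3)
(535, 650, 3)
```

View pics/c_top.png

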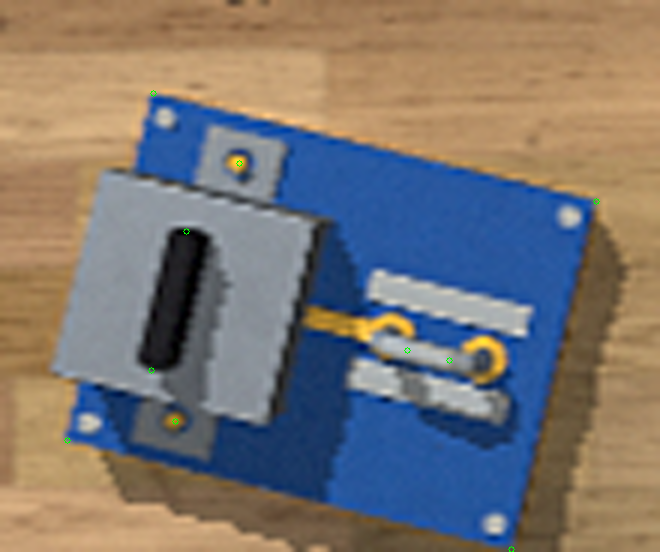

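View pics/c_side.png

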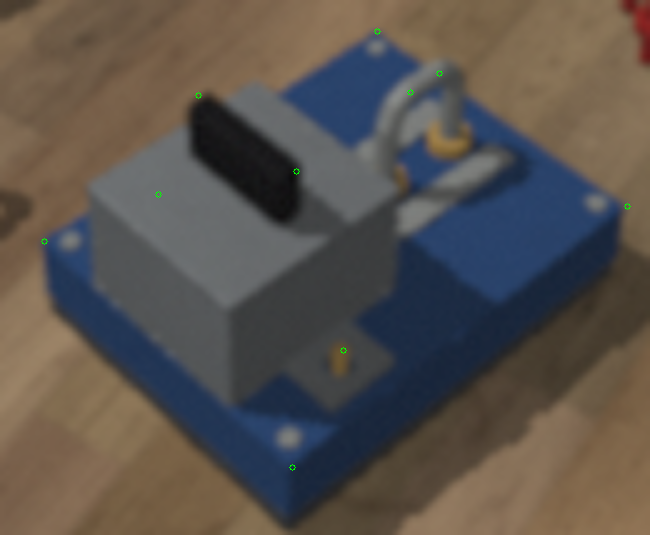

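The overlay matches the lock corners, both pins, the ridge and the shackle bar in both views (predicted corner (596,201) falls on the seen one). This gives the dial axis at (0.517, 0.063) and the shackle at (0.495, -0.024). Moving above the cover now.

Emit:
send_rows(increments=[{"gripper": -1, "linear": [0.015, 0.035, 0], "delta_rot": [0, 0, -0.04]}, {"gripper": -1, "linear": [0.034, 0.073, 0], "delta_rot": [0, 0, -0.09]}, {"gripper": -1, "linear": [0.05, 0.11, 0], "delta_rot": [0, 0, -0.13]}, {"gripper": -1, "linear": [0.067, 0.145, 0], "delta_rot": [0, 0, -0.17]}, {"gripper": -1, "linear": [0.084, 0.182, 0], "delta_rot": [0, 0, -0.21]}, {"gripper": -1, "linear": [0.1, 0.218, 0], "delta_rot": [0, 0, -0.26]}, {"gripper": -1, "linear": [0.117, 0.254, 0], "delta_rot": [0, 0, -0.3]}, {"gripper": -1, "linear": [0.134, 0.29, 0], "delta_rot": [0, 0, -0.344]}])

```text
clock: 0.9
position: [0.3837, -0.2264, 0.2311]
ee_rot: [-0.0, 0.999, 0.051, -0.0]
contact_force: [0.1, 0.2, 0.8]
width: 0.0852
gripper_force: 0.0
```

Emit:
send_rows(increments=[{"gripper": -1, "linear": [0.015, 0.035, 0], "delta_rot": [0, 0, -0.04]}, {"gripper": -1, "linear": [0.034, 0.073, 0], "delta_rot": [0, 0, -0.09]}, {"gripper": -1, "linear": [0.05, 0.11, 0], "delta_rot": [0, 0, -0.13]}, {"gripper": -1, "linear": [0.067, 0.145, 0], "delta_rot": [0, 0, -0.17]}, {"gripper": -1, "linear": [0.084, 0.182, 0], "delta_rot": [0, 0, -0.21]}, {"gripper": -1, "linear": [0.1, 0.218, 0], "delta_rot": [0, 0, -0.26]}, {"gripper": -1, "linear": [0.134, 0.291, 0], "delta_rot": [0, 0, -0.344]}, {"gripper": -1, "linear": [0.134, 0.291, 0], "delta_rot": [0, 0, -0.344]}])

```text
clock: 1.7
position: [0.5182, 0.0659, 0.231]
ee_rot: [-0.001, 0.993, -0.119, -0.0]
contact_force: [0.1, -1.0, -0.3]
width: 0.0855
gripper_force: 0.0
```

Emit:
send_rows(increments=[{"gripper": -1, "linear": [0, 0, -0.03], "delta_rot": [0, 0, 0]}, {"gripper": -1, "linear": [0, 0, -0.06], "delta_rot": [0, 0, 0]}, {"gripper": -1, "linear": [0, 0, -0.09], "delta_rot": [0, 0, 0]}, {"gripper": -1, "linear": [0, 0, -0.115], "delta_rot": [0, 0, 0]}, {"gripper": -1, "linear": [0, 0, -0.128], "delta_rot": [0, 0, 0]}, {"gripper": -1, "linear": [0, 0, -0.135], "delta_rot": [0, 0, 0]}, {"gripper": -1, "linear": [0, 0, -0.135], "delta_rot": [0, 0, 0]}])

```text
clock: 2.4
position: [0.5168, 0.0629, 0.0954]
ee_rot: [0.0, 0.993, -0.119, -0.001]
contact_force: [0.8, -0.6, 0.1]
width: 0.0855
gripper_force: 0.0
```

Emit:
send_rows(increments=[{"gripper": 1, "linear": [0, 0, 0], "delta_rot": [0, 0, 0]}, {"gripper": 1, "linear": [0, 0, 0], "delta_rot": [0, 0, 0]}, {"gripper": 1, "linear": [0, 0, 0], "delta_rot": [0, 0, 0]}, {"gripper": 1, "linear": [0, 0, 0], "delta_rot": [0, 0, 0]}, {"gripper": 1, "linear": [0, 0, 0], "delta_rot": [0, 0, 0]}, {"gripper": 1, "linear": [0, 0, 0], "delta_rot": [0, 0, 0]}, {"gripper": 1, "linear": [0, 0, 0], "delta_rot": [0, 0, 0]}, {"gripper": 1, "linear": [0, 0, 0], "delta_rot": [0, 0, 0]}], newtons=40)

```text
clock: 3.2
position: [0.5177, 0.0631, 0.0965]
ee_rot: [-0.0, 0.993, -0.119, 0.0]
contact_force: [-0.8, 0.8, 1.6]
width: 0.0113
gripper_force: 42.5
```

Emit:
send_rows(increments=[{"gripper": 1, "linear": [0, 0, 0.01], "delta_rot": [0, 0, 0]}, {"gripper": 1, "linear": [0, 0, 0.022], "delta_rot": [0, 0, 0]}, {"gripper": 1, "linear": [0, 0, 0.036], "delta_rot": [0, 0, 0]}, {"gripper": 1, "linear": [0, 0, 0.05], "delta_rot": [0, 0, 0]}, {"gripper": 1, "linear": [0, 0, 0.062], "delta_rot": [0, 0, 0]}, {"gripper": 1, "linear": [0, 0, 0.072], "delta_rot": [0, 0, 0]}, {"gripper": 1, "linear": [0, 0, 0.075], "delta_rot": [0, 0, 0]}, {"gripper": 1, "linear": [0, 0, 0.075], "delta_rot": [0, 0, 0]}])

```text
clock: 4.0
position: [0.5177, 0.0629, 0.1718]
ee_rot: [0.0, 0.993, -0.119, 0.0]
contact_force: [-0.7, 0.0, -1.8]
width: 0.0111
gripper_force: 42.1
```

Run:
```python
from h import *
i=snap('side','s1.png')['pixels'];j=snap('top','t1.png')['pixels']
A=cv2.resize(np.asarray(i)[180:340,180:340],(480,480));B=cv2.resize(np.asarray(j)[180:280,140:240],(300,300));C=np.zeros((480,780,3),np.uint8);C[:,:480]=A;C[:300,480:]=B;cv2.imwrite('pics/c1.png',C)
```

```text
(no output)
```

View pics/c1.png

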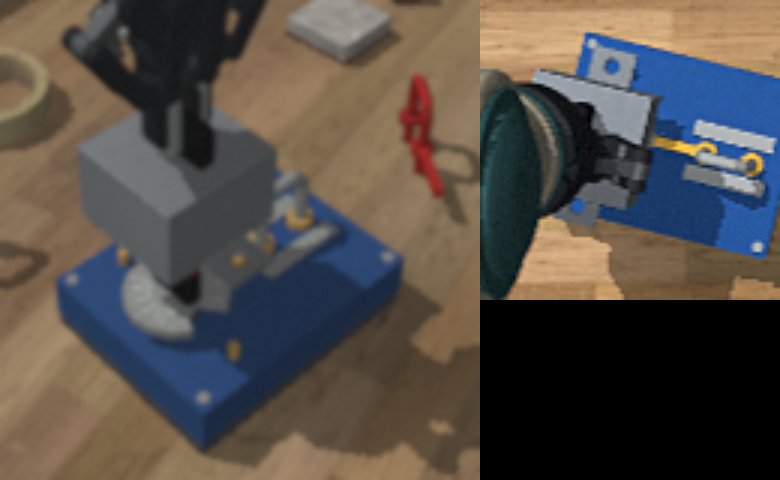

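The cover hangs level and clear of the pins and dial (crop ~(175,190)). The notch is visible facing lower right (~(185,330)). Carrying the cover to the left.

Emit:
send_rows(increments=[{"gripper": 1, "linear": [0, 0.02, 0], "delta_rot": [0, 0, 0]}, {"gripper": 1, "linear": [0, 0.05, 0], "delta_rot": [0, 0, 0]}, {"gripper": 1, "linear": [0, 0.085, 0], "delta_rot": [0, 0, 0]}, {"gripper": 1, "linear": [0, 0.12, 0], "delta_rot": [0, 0, 0]}, {"gripper": 1, "linear": [0, 0.155, 0], "delta_rot": [0, 0, 0]}, {"gripper": 1, "linear": [0, 0.19, 0], "delta_rot": [0, 0, 0]}, {"gripper": 1, "linear": [0, 0.22, 0], "delta_rot": [0, 0, 0]}, {"gripper": 1, "linear": [0, 0.237, 0], "delta_rot": [0, 0, 0]}])

```text
clock: 4.9
position: [0.5169, 0.302, 0.1703]
ee_rot: [0.0, 0.993, -0.118, -0.001]
contact_force: [0.2, 0.1, -2.2]
width: 0.0112
gripper_force: 42.0
```

Emit:
send_rows(increments=[{"gripper": 1, "linear": [0, 0, -0.01], "delta_rot": [0, 0, 0]}, {"gripper": 1, "linear": [0, 0, -0.03], "delta_rot": [0, 0, 0]}, {"gripper": 1, "linear": [0, 0, -0.055], "delta_rot": [0, 0, 0]}, {"gripper": 1, "linear": [0, 0, -0.08], "delta_rot": [0, 0, 0]}, {"gripper": 1, "linear": [0, 0, -0.1], "delta_rot": [0, 0, 0]}, {"gripper": 1, "linear": [0, 0, -0.11], "delta_rot": [0, 0, 0]}, {"gripper": 1, "linear": [0, 0, -0.114], "delta_rot": [0, 0, 0]}, {"gripper": 1, "linear": [0, 0, -0.115], "delta_rot": [0, 0, 0]}])

```text
clock: 5.7
position: [0.5175, 0.2989, 0.0566]
ee_rot: [0.0, 0.993, -0.12, -0.0]
contact_force: [0.6, -0.3, -2.1]
width: 0.0111
gripper_force: 42.0
```

Emit:
send_rows(increments=[{"gripper": 1, "linear": [0, 0, -0.001], "delta_rot": [0, 0, 0]}, {"gripper": 1, "linear": [0, 0, -0.001], "delta_rot": [0, 0, 0]}])

```text
clock: 5.9
position: [0.518, 0.2994, 0.0564]
ee_rot: [0.0, 0.993, -0.119, 0.001]
contact_force: [-1.6, -2.3, 3.7]
width: 0.0113
gripper_force: 42.7
```

Contact felt; releasing.

Emit:
send_rows(increments=[{"gripper": -0.3, "linear": [0, 0, 0], "delta_rot": [0, 0, 0]}, {"gripper": -0.3, "linear": [0, 0, 0], "delta_rot": [0, 0, 0]}, {"gripper": -0.3, "linear": [0, 0, 0], "delta_rot": [0, 0, 0]}, {"gripper": -0.3, "linear": [0, 0, 0], "delta_rot": [0, 0, 0]}, {"gripper": -0.3, "linear": [0, 0, 0.02], "delta_rot": [0, 0, 0]}, {"gripper": -0.3, "linear": [0, 0, 0.05], "delta_rot": [0, 0, 0]}, {"gripper": -0.3, "linear": [0, 0, 0.09], "delta_rot": [0, 0, 0]}, {"gripper": -0.3, "linear": [0, 0, 0.13], "delta_rot": [0, 0, 0]}])

```text
clock: 6.7
position: [0.5171, 0.2999, 0.1862]
ee_rot: [0.0, 0.993, -0.119, -0.001]
contact_force: [0.5, 0.2, -0.7]
width: 0.0557
gripper_force: 0.0
```

Run:
```python
from h import *
i=snap('side','s2.png')['pixels'];j=snap('top','t2.png')['pixels'];i=np.asarray(i);j=np.asarray(j)
P=[[.5167+.032*np.cos(t),.0632+.032*np.sin(t),.0555] for t in np.arange(0,6.28,.3)]
C=np.zeros((560,800,3),np.uint8)
A=cv2.resize(i[240:330,190:290],None,fx=4,fy=4,interpolation=cv2.INTER_CUBIC);C[:360,:400]=A
B=cv2.resize(j[185:270,155:250],None,fx=4,fy=4,interpolation=cv2.INTER_CUBIC);C[:340,400:780]=B
C[360:560,:300]=cv2.resize(i[200:384,0:276],(300,200));C[360:560,400:700]=cv2.resize(j[140:324,60:336],(300,200))
cv2.imwrite('pics/c2.png',C)
```

```text
(no output)
```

View pics/c2.png

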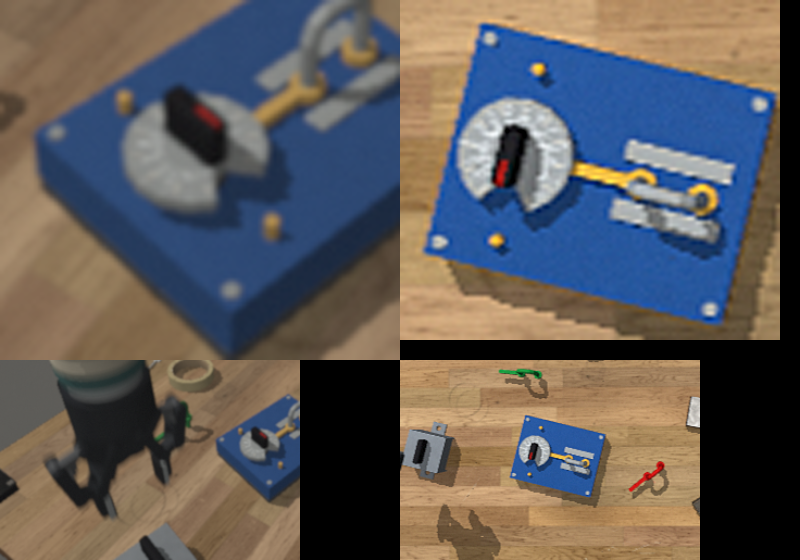

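The cover stands flat at the left. The dial's red line points down and slightly left in the top crop, from (516,155) to the notch at (508,205). That is about -1.6 rad, so three clicks from open. The tool's present yaw already suits the bar.

Emit:
send_rows(increments=[{"gripper": -0.3, "linear": [0, -0.02, 0], "delta_rot": [0, 0, 0]}, {"gripper": -0.3, "linear": [0, -0.055, 0], "delta_rot": [0, 0, 0]}, {"gripper": -0.3, "linear": [0, -0.09, 0], "delta_rot": [0, 0, 0]}, {"gripper": -0.3, "linear": [0, -0.13, 0], "delta_rot": [0, 0, 0]}, {"gripper": -0.3, "linear": [0, -0.17, 0], "delta_rot": [0, 0, 0]}, {"gripper": -0.3, "linear": [0, -0.205, 0], "delta_rot": [0, 0, 0]}, {"gripper": -0.3, "linear": [0, -0.23, 0], "delta_rot": [0, 0, 0]}, {"gripper": -0.3, "linear": [0, -0.237, 0], "delta_rot": [0, 0, 0]}])

```text
clock: 7.6
position: [0.5171, 0.0606, 0.1846]
ee_rot: [0.0, 0.993, -0.121, -0.001]
contact_force: [-0.3, 1.3, 0.1]
width: 0.0553
gripper_force: 0.0
```

Emit:
send_rows(increments=[{"gripper": -0.3, "linear": [0, 0, -0.01], "delta_rot": [0, 0, 0]}, {"gripper": -0.3, "linear": [0, 0, -0.035], "delta_rot": [0, 0, 0]}, {"gripper": -0.3, "linear": [0, 0, -0.06], "delta_rot": [0, 0, 0]}, {"gripper": -0.3, "linear": [0, 0, -0.085], "delta_rot": [0, 0, 0]}, {"gripper": -0.3, "linear": [0, 0, -0.105], "delta_rot": [0, 0, 0]}, {"gripper": -0.3, "linear": [0, 0, -0.117], "delta_rot": [0, 0, 0]}, {"gripper": -0.3, "linear": [0, 0, -0.1245], "delta_rot": [0, 0, 0]}, {"gripper": -0.3, "linear": [0, 0, -0.1245], "delta_rot": [0, 0, 0]}])

```text
clock: 8.4
position: [0.5169, 0.0636, 0.0599]
ee_rot: [0.0, 0.993, -0.119, -0.001]
contact_force: [0.1, -0.3, 0.9]
width: 0.0556
gripper_force: 0.0
```

Emit:
send_rows(increments=[{"gripper": 1, "linear": [0, 0, 0], "delta_rot": [0, 0, 0]}, {"gripper": 1, "linear": [0, 0, 0], "delta_rot": [0, 0, 0]}, {"gripper": 1, "linear": [0, 0, 0], "delta_rot": [0, 0, 0]}, {"gripper": 1, "linear": [0, 0, 0], "delta_rot": [0, 0, 0]}, {"gripper": 1, "linear": [0, 0, 0], "delta_rot": [0, 0, 0]}, {"gripper": 1, "linear": [0, 0, 0], "delta_rot": [0, 0, 0]}, {"gripper": 1, "linear": [0, 0, 0], "delta_rot": [0, 0, 0]}], newtons=35)

```text
clock: 9.1
position: [0.5185, 0.0642, 0.0619]
ee_rot: [-0.001, 0.993, -0.12, 0.001]
contact_force: [0.6, 5.5, 3.2]
width: 0.0116
gripper_force: 36.7
```

Emit:
send_rows(increments=[{"gripper": 1, "linear": [0, 0.001, 0], "delta_rot": [0, 0, 0.08]}, {"gripper": 1, "linear": [0, 0.001, 0], "delta_rot": [0, 0, 0.17]}, {"gripper": 1, "linear": [0, 0.001, 0], "delta_rot": [0, 0, 0.26]}, {"gripper": 1, "linear": [0, 0.001, 0], "delta_rot": [0, 0, 0.35]}, {"gripper": 1, "linear": [0, 0.001, 0], "delta_rot": [0, 0, 0.44]}, {"gripper": 1, "linear": [0, 0.001, 0], "delta_rot": [0, 0, 0.524]}, {"gripper": 1, "linear": [0, 0.001, 0], "delta_rot": [0, 0, 0.524]}])

```text
clock: 9.8
position: [0.5185, 0.0647, 0.0619]
ee_rot: [-0.0, 0.99, 0.141, 0.001]
contact_force: [0.4, 3.7, 4.7]
width: 0.0111
gripper_force: 37.0
```

Emit:
send_rows(increments=[{"gripper": 1, "linear": [0, 0, 0], "delta_rot": [0, 0, 0.08]}, {"gripper": 1, "linear": [0, 0, 0], "delta_rot": [0, 0, 0.17]}, {"gripper": 1, "linear": [0, 0, 0], "delta_rot": [0, 0, 0.26]}, {"gripper": 1, "linear": [0, 0, 0], "delta_rot": [0, 0, 0.35]}, {"gripper": 1, "linear": [0, 0, 0], "delta_rot": [0, 0, 0.44]}, {"gripper": 1, "linear": [0, 0, 0], "delta_rot": [0, 0, 0.524]}, {"gripper": 1, "linear": [0, 0, 0], "delta_rot": [0, 0, 0.524]}])

```text
clock: 10.5
position: [0.5183, 0.0651, 0.0619]
ee_rot: [-0.0, 0.92, 0.393, 0.002]
contact_force: [0.0, 5.6, 5.3]
width: 0.0114
gripper_force: 37.1
```

Run:
```python
from h import *
s=get_state();print(s['qpos'].round(3),s['contact_force'].round(1),s['moment'].round(2),s['ee_rot'].round(3),s['width'])
```

```text
[-0.01   0.351  1.865  0.003  0.923  0.752] [0.  5.6 5.3] [ 0.83 -0.07  0.05] [-0.     0.92   0.393  0.002] 0.011447443266554723
```

Emit:
send_rows(increments=[{"gripper": 1, "linear": [0, 0.001, 0.0015], "delta_rot": [0, 0, 0.08]}, {"gripper": 1, "linear": [0, 0.001, 0.0015], "delta_rot": [0, 0, 0.17]}, {"gripper": 1, "linear": [0, 0.001, 0.0015], "delta_rot": [0, 0, 0.26]}, {"gripper": 1, "linear": [0, 0.001, 0.0015], "delta_rot": [0, 0, 0.35]}, {"gripper": 1, "linear": [0, 0.001, 0.0015], "delta_rot": [0, 0, 0.44]}, {"gripper": 1, "linear": [0, 0.001, 0.0015], "delta_rot": [0, 0, 0.524]}, {"gripper": 1, "linear": [0, 0.001, 0.0015], "delta_rot": [0, 0, 0.524]}])

```text
clock: 11.2
position: [0.5179, 0.0653, 0.062]
ee_rot: [-0.0, 0.787, 0.617, 0.001]
contact_force: [2.5, 3.6, -5.0]
width: 0.0111
gripper_force: 36.0
```

Emit:
send_rows(increments=[{"gripper": -0.3, "linear": [0, 0, 0], "delta_rot": [0, 0, 0]}, {"gripper": -0.3, "linear": [0, 0, 0], "delta_rot": [0, 0, 0]}, {"gripper": -0.3, "linear": [0, 0, 0], "delta_rot": [0, 0, 0]}, {"gripper": -0.3, "linear": [0, 0, 0], "delta_rot": [0, 0, 0]}, {"gripper": -0.3, "linear": [0, 0, 0.02], "delta_rot": [0, 0, 0]}, {"gripper": -0.3, "linear": [0, 0, 0.05], "delta_rot": [0, 0, 0]}, {"gripper": -0.3, "linear": [0, 0, 0.08], "delta_rot": [0, 0, 0]}, {"gripper": -0.3, "linear": [0, 0, 0.09], "delta_rot": [0, 0, 0]}])

```text
clock: 12.0
position: [0.5193, 0.0648, 0.1554]
ee_rot: [0.002, 0.786, 0.618, 0.002]
contact_force: [0.1, -0.9, 0.0]
width: 0.0557
gripper_force: 0.0
```

Emit:
send_rows(increments=[{"gripper": -0.3, "linear": [0, 0.04, 0], "delta_rot": [0, 0, 0]}, {"gripper": -0.3, "linear": [0, 0.08, 0], "delta_rot": [0, 0, 0]}, {"gripper": -0.3, "linear": [0, 0.12, 0], "delta_rot": [0, 0, 0]}, {"gripper": -0.3, "linear": [0, 0.15, 0], "delta_rot": [0, 0, 0]}, {"gripper": -0.3, "linear": [0, 0.15, 0], "delta_rot": [0, 0, 0]}])

```text
clock: 12.5
position: [0.5169, 0.2182, 0.1515]
ee_rot: [-0.001, 0.785, 0.62, 0.0]
contact_force: [-0.3, -0.2, 0.5]
width: 0.0556
gripper_force: 0.0
```

Run:
```python
from h import *
i=snap('side','s3.png')['pixels'];j=snap('top','t3.png')['pixels'];i=np.asarray(i);j=np.asarray(j)
C=np.zeros((560,800,3),np.uint8)
C[:360,:400]=cv2.resize(i[240:330,190:290],None,fx=4,fy=4,interpolation=cv2.INTER_CUBIC)
C[:340,400:780]=cv2.resize(j[185:270,155:250],None,fx=4,fy=4,interpolation=cv2.INTER_CUBIC)
C[360:560,:300]=cv2.resize(i[200:384,0:276],(300,200));C[360:560,400:700]=cv2.resize(j[140:324,60:336],(300,200))
cv2.imwrite('pics/c3.png',C)
# red line direction (height of bar top)
hsv=cv2.cvtColor(j,cv2.COLOR_BGR2HSV);m=cv2.inRange(hsv,(0,150,80),(8,255,255))|cv2.inRange(hsv,(172,150,80),(180,255,255));m[:195]=0;m[250:]=0;m[:,:160]=0;m[:,215:]=0
p=cv2.findNonZero(m)
if p is not None:
    p=p.reshape(-1,2).astype(float);w=px2w('top',*p.mean(0),.0815);d=w[:2]-[.5167,.0632];print(len(p),w,'angle',np.arctan2(d[1],d[0]),'vs',-1.81)
```

```text
14 [0.51437324 0.05489452 0.0815    ] angle -1.8439423860757522 vs -1.81
```

View pics/c3.png

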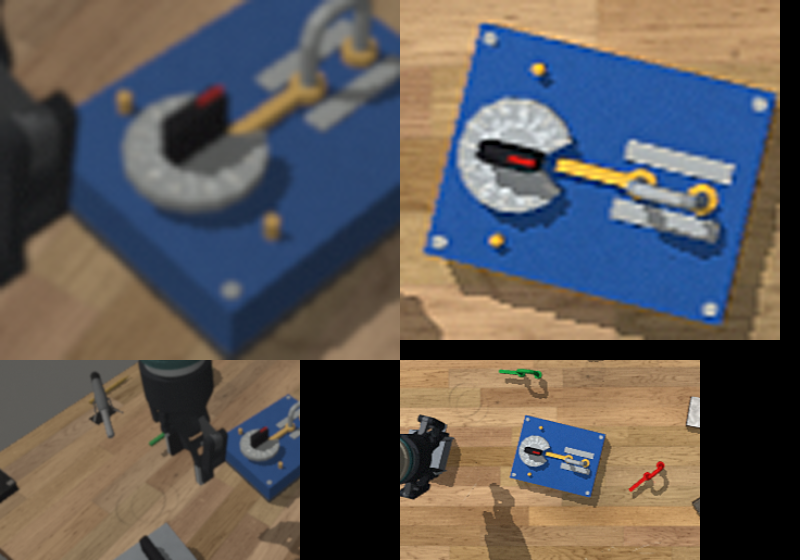

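The notch now sits over the brass tongue, with the bar pointing at it in the top crop ((545,160) to tongue (560,165)). That puts the dial at about -0.03 rad. Going to the shackle.

Emit:
send_rows(increments=[{"gripper": -0.3, "linear": [-0.002, -0.02, 0], "delta_rot": [0, 0, 0]}, {"gripper": -0.3, "linear": [-0.005, -0.055, 0], "delta_rot": [0, 0, 0]}, {"gripper": -0.3, "linear": [-0.008, -0.09, 0], "delta_rot": [0, 0, 0]}, {"gripper": -0.3, "linear": [-0.012, -0.13, 0], "delta_rot": [0, 0, 0]}, {"gripper": -0.3, "linear": [-0.015, -0.17, 0], "delta_rot": [0, 0, 0]}, {"gripper": -0.3, "linear": [-0.018, -0.205, 0], "delta_rot": [0, 0, 0]}, {"gripper": -0.3, "linear": [-0.021, -0.239, 0], "delta_rot": [0, 0, 0]}, {"gripper": -0.3, "linear": [-0.021, -0.239, 0], "delta_rot": [0, 0, 0]}])

```text
clock: 13.4
position: [0.4954, -0.029, 0.1521]
ee_rot: [0.001, 0.788, 0.616, -0.001]
contact_force: [0.6, 1.0, 0.1]
width: 0.0555
gripper_force: 0.0
```

Emit:
send_rows(increments=[{"gripper": -0.3, "linear": [0, 0, -0.01], "delta_rot": [0, 0, 0]}, {"gripper": -0.3, "linear": [0, 0, -0.03], "delta_rot": [0, 0, 0]}, {"gripper": -0.3, "linear": [0, 0, -0.05], "delta_rot": [0, 0, 0]}, {"gripper": -0.3, "linear": [0, 0, -0.068], "delta_rot": [0, 0, 0]}, {"gripper": -0.3, "linear": [0, 0, -0.08], "delta_rot": [0, 0, 0]}, {"gripper": -0.3, "linear": [0, 0, -0.0855], "delta_rot": [0, 0, 0]}, {"gripper": -0.3, "linear": [0, 0, -0.0855], "delta_rot": [0, 0, 0]}])

```text
clock: 14.1
position: [0.4955, -0.0233, 0.0657]
ee_rot: [-0.001, 0.786, 0.618, -0.001]
contact_force: [-0.3, 0.4, 1.0]
width: 0.0555
gripper_force: 0.0
```

Emit:
send_rows(increments=[{"gripper": 1, "linear": [0, 0, 0], "delta_rot": [0, 0, 0]}, {"gripper": 1, "linear": [0, 0, 0], "delta_rot": [0, 0, 0]}, {"gripper": 1, "linear": [0, 0, 0], "delta_rot": [0, 0, 0]}, {"gripper": 1, "linear": [0, 0, 0], "delta_rot": [0, 0, 0]}, {"gripper": 1, "linear": [0, 0, 0], "delta_rot": [0, 0, 0]}, {"gripper": 1, "linear": [0, 0, 0], "delta_rot": [0, 0, 0]}, {"gripper": 1, "linear": [0, 0, 0], "delta_rot": [0, 0, 0]}], newtons=50)

```text
clock: 14.8
position: [0.4969, -0.0242, 0.0675]
ee_rot: [0.0, 0.786, 0.618, 0.0]
contact_force: [-0.7, -0.4, 5.6]
width: 0.0073
gripper_force: 48.8
```

Emit:
send_rows(increments=[{"gripper": 1, "linear": [0, 0, 0.001], "delta_rot": [0, 0, 0]}, {"gripper": 1, "linear": [0, 0, 0.003], "delta_rot": [0, 0, 0]}, {"gripper": 1, "linear": [0, 0, 0.005], "delta_rot": [0, 0, 0]}, {"gripper": 1, "linear": [0, 0, 0.007], "delta_rot": [0, 0, 0]}, {"gripper": 1, "linear": [0, 0, 0.009], "delta_rot": [0, 0, 0]}, {"gripper": 1, "linear": [0, 0, 0.01], "delta_rot": [0, 0, 0]}])

```text
clock: 15.4
position: [0.4966, -0.0241, 0.077]
ee_rot: [0.0, 0.786, 0.618, 0.0]
contact_force: [-0.5, 0.4, -2.6]
width: 0.0072
gripper_force: 48.6
```

Emit:
send_rows(increments=[{"gripper": 1, "linear": [0, 0, 0.004], "delta_rot": [0, 0, 0]}, {"gripper": 1, "linear": [0, 0, 0.009], "delta_rot": [0, 0, 0]}, {"gripper": 1, "linear": [0, 0, 0.014], "delta_rot": [0, 0, 0]}, {"gripper": 1, "linear": [0, 0, 0.02], "delta_rot": [0, 0, 0]}, {"gripper": 1, "linear": [0, 0, 0.027], "delta_rot": [0, 0, 0]}, {"gripper": 1, "linear": [0, 0, 0.034], "delta_rot": [0, 0, 0]}, {"gripper": 1, "linear": [0, 0, 0.042], "delta_rot": [0, 0, 0]}])

```text
clock: 16.1
position: [0.4964, -0.0241, 0.1195]
ee_rot: [0.0, 0.786, 0.618, 0.0]
contact_force: [-0.1, -0.3, -1.9]
width: 0.0071
gripper_force: 48.7
```

Emit:
send_rows(increments=[{"gripper": 1, "linear": [0, 0, 0.008], "delta_rot": [0, 0, 0]}, {"gripper": 1, "linear": [0, 0, 0.017], "delta_rot": [0, 0, 0]}, {"gripper": 1, "linear": [0, 0, 0.026], "delta_rot": [0, 0, 0]}, {"gripper": 1, "linear": [0, 0, 0.035], "delta_rot": [0, 0, 0]}, {"gripper": 1, "linear": [0, 0, 0.041], "delta_rot": [0, 0, 0]}, {"gripper": 1, "linear": [0, 0, 0.045], "delta_rot": [0, 0, 0]}, {"gripper": 1, "linear": [0, 0, 0.045], "delta_rot": [0, 0, 0]}, {"gripper": 1, "linear": [0, 0, 0.045], "delta_rot": [0, 0, 0]}])

```text
clock: 16.9
position: [0.4963, -0.0241, 0.1637]
ee_rot: [-0.0, 0.786, 0.618, -0.0]
contact_force: [-0.3, -0.4, -1.0]
width: 0.0075
gripper_force: 48.7
```

Run:
```python
from h import *
i=np.asarray(snap('side','s4.png')['pixels']);j=np.asarray(snap('top','t4.png')['pixels'])
C=np.zeros((600,800,3),np.uint8)
C[:560,:480]=cv2.resize(i[190:330,190:310],None,fx=4,fy=4,interpolation=cv2.INTER_CUBIC)
yaw=-1.81;o=np.array([.4954,-.0242])
P=[[*(o+x*np.array([np.cos(yaw),np.sin(yaw)])),z+.095] for x,z in((-.018,.019),(.018,.019),(0,.085),(-.067,.044))]
for p in w2px('side',P): cv2.circle(C,tuple(int(v) for v in (p-[190,190]+.5)*4),4,(0,255,0),1)
C[:340,480:800]=cv2.resize(j[185:270,155:235],None,fx=4,fy=4,interpolation=cv2.INTER_CUBIC)
C[360:560,500:800]=cv2.resize(j[100:300,60:360],(300,200))
cv2.imwrite('pics/c4.png',C)
```

```text
(no output)
```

View pics/c4.png

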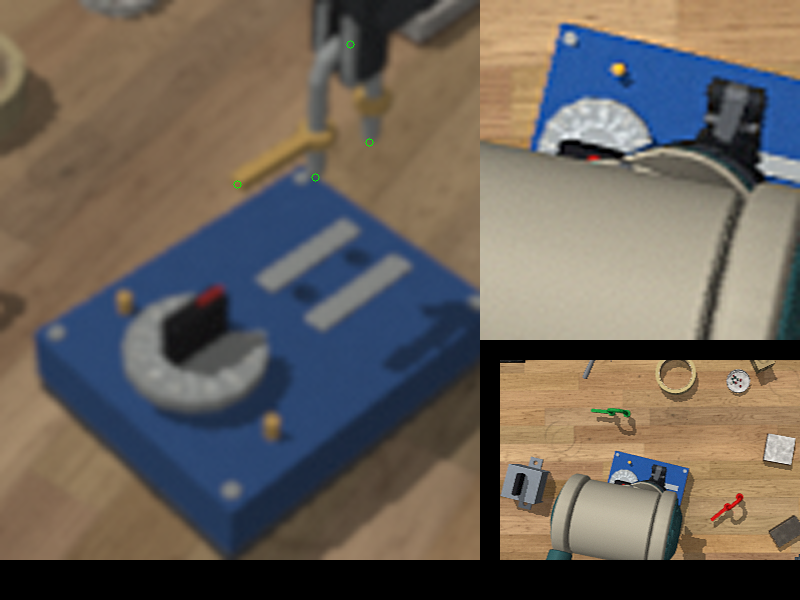

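The shackle is out and upright. Its leg ends at (315,178) and (370,140) match the prediction for a 95 mm lift, about 74 mm above the lock. The dial is still at open and the cover is still standing.

Emit:
send_rows(increments=[{"gripper": 1, "linear": [0, 0, 0], "delta_rot": [0, 0, 0]}, {"gripper": 1, "linear": [0, 0, 0], "delta_rot": [0, 0, 0]}, {"gripper": 1, "linear": [0, 0, 0], "delta_rot": [0, 0, 0]}])

```text
clock: 17.3
position: [0.4964, -0.0241, 0.1636]
ee_rot: [-0.0, 0.786, 0.618, -0.0]
contact_force: [0.7, -0.3, -1.3]
width: 0.0074
gripper_force: 48.7
```

```bash
python3 -c "
from rig import sign_off
print(sign_off())"
```

```text
the job is handed in; nothing more can be done
None
```

The job is handed in at 17.3 s: the cover stands on the bench to the left of the lock, the dial is at open (about -0.03 rad), and the shackle is held still and upright with its legs about 74 mm above the lock.

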